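# Load a clay saucer into the spring saucer holder

## Task

Put the loose clay saucer, foot up as it lies, onto the pile in the spring-loaded saucer holder and push it down until it has passed the two yellow spring clips, so that it stays held level under them on top of the sunken pile when you let go. Leave the tan plastic saucer where it is.

Things in the scene. Friction and masses are not known exactly. Their poses are not given: they have to be found in the camera images.
- clay_saucer_center (a point): Loose unglazed orange-brown clay saucer, foot up on the shelf; about 0.12 kg. 22 mm high: rim band 64 mm across for the lower 9 mm, then 60 mm across to a flat shoulder at 18 mm, then a foot 36 mm across, 4 mm high. This point: its centre, 11 mm above its underside; z up. Held home in the holder, its foot top is 89 mm and its centre 78 mm above the shelf.
- tan_saucer_center (a point): A tan plastic saucer of the same shape and size, foot up on the shelf, to be left alone. This point: its centre, 11 mm above its underside.
- holder: Fixed green saucer holder. Origin: under its base (150 x 110 mm), on the pile's axis, at shelf height; z up. Yellow spring clips at its +x and -x sides reach in to 24 mm from the axis, flat undersides 85 mm up, tops sloping out to 33 mm at 106 mm. Four steel rods near the clips guide a saucer with 3.5 mm play, flared from 97 to 123 mm height. +y and -y sides are open for fingers.
- platform (a joint): Sinking of the sprung platform under the pile, m: 0 at the top (start), 0.040 at its lower stop, about 0.021 with two saucers. One clay saucer is already in, foot top at 88 mm. A new one first rests on the pile or the clips' slopes, underside 88 to 100 mm up; pushed 3 to 10 mm past home the clips snap over its shoulder. Pushing takes 3 to 10 N; spring 3.6 N at 0, 0.12 N more per mm.
Things that resemble listed ones, but are neither listed nor needed, are in the scene too. What is shaped like the part that bears clay_saucer_center but blue or green is not meant. Of the things that look like the holder, take the one that is farthest to the robot's right at the start.

How it is judged (in metres and radians):
At the end, for the whole second after the job is handed in: The clay saucer is at rest in the holder, foot up and level within 10 degrees, within 10 mm of its axis, held under the clips (its centre 66 to 82 mm above the shelf) with the platform sunk more than 14 mm; the tan saucer is within 30 mm of where it was (z of clay_saucer_center in the frame of holder between 0.066 and 0.082 m and horizontal distance between clay_saucer_center and holder below 0.01 m and angle between clay_saucer_center's own z axis and vertical below 0.175 rad and value of joint platform above 0.014 m and linear speed of clay_saucer below 0.02 m/s and distance of tan_saucer_center from where it was at the start of the episode below 0.03 m); the robot touches nothing.
It also fails if it takes over 43 s, if anything falls off the work surface, if the arm or the gripper's body presses on something with over 40 N, if the wrist force passes 120 N, or if a joint passes its speed limit or range.

## Robot

A 6-joint arm with a two-finger parallel gripper is mounted at the origin on the work surface. World frame = base frame: x ahead of the robot, y to its left, z up, the work surface at z = 0. Lengths are in mm, angles in degrees, forces in N, time in s.
With the tool pointing down it reaches from about 300 to 850 mm from the base axis. Payload 4.2 kg.
Tool frame: the origin (TCP) lies midway between the tips of the shut fingers; the grasp point (between the pads) lies 19 mm behind it (env.tcp_to_grasp is the distance from the TCP to the grasp point, in mm); z points along the fingers, x is the direction in which the jaws open and shut, and the axes are right-handed (so a half turn about z gives the same grasp; the last joint's range is limited). The gripper opens to 91 mm and grips with 3 to 60 N. Pads are 32 mm wide; open, the fingers measure 118 mm over their backs; the gripper's body (76 mm by 178 mm) begins 60 mm behind the grasp point.
Start: joints at [-67.265, 18.312, 89.639, -0, 72.044, -1.146], TCP at [232.786, -525.789, 213.976] pointing down, gripper open.
Joint ranges: [-177.97, 177.97], [-48.28, 115.42], [12.27, 149.76], [-77.06, 257.06], [2.81, 150.46], [-146.56, 146.56]. Speed limits (degrees/s): [147.25, 147.25, 180, 180, 180, 180].

## Interface

Orientations are given as [roll, pitch, yaw] about the fixed x, y, z axes, in that order (R = Rz(yaw) Ry(pitch) Rx(roll)).
In Python, from workcell import env gives the robot as it stands.
- The arm moves only by the tool drive_tool, never from a script. Its argument "motion" is a list of rows, each a list of 2 entries, a list of its own where there are three numbers: the shift along the world's x, y, z in m, then the turn, a rotation vector about the world's x, y, z in rad. In form: [[[dx, dy, dz], [wx, wy, wz]], ...]. A call has exactly 10 rows; each row shifts and turns the commanded pose from where the row before left it; what a row does not reach is not made up. A row lasts 1/12 s, in which the tool goes at most 41.7 mm and 7.16 degrees, less where a joint would pass 70% of its speed; a pose out of reach is approached as far as the arm can. A call is refused whole if a number of a shift passes 0.0417 or a number of a turn 0.125, either way. A call with a gripper value outside its range is refused whole. "claw" is the opening, from 0 (shut) to 1 (fully open), set as the call begins (left out, the last holds). The fingers move at their own pace and stop on an object; "force" is the grip in N (left out, the last holds). Time passes only in rows, so rows that do not move let the fingers close, or fill a call up. It gives the time, the measured TCP pose, the force and the opening at its end, in the units of the state.
- env.state(): the state, without advancing time (a new reading comes with each control period).
- env.grab_frame(name): name is "scene" or "side" or "wrist"; returns the picture (420x560x3 uint8, red, green, blue); there is no depth.
- env.camera_params(name): a dict with "fov_y" (degrees; the focal length in pixels is half the picture's height over the tangent of half this angle, whatever the lens; pixels are square), "cx", "cy" (the principal point, pixels), "pose" (4x4, takes a point from camera to world coordinates). Camera axes: x right, y down, z forward; pixel columns grow to the right and rows downward; lengths in mm; the calibration is good to about 2 mm. A picture is of the moment at which its call begins: read the wrist's pose just before it. camera_params takes no time and is no camera call; for the wrist camera it gives the pose at the moment of the call.
- env.job_done(): hands the job in, once; it reports no verdict.
The state is a dict: "time_s": time; "qpos": joint angles; "qvel": joint speeds; "effort": joint torques, N m; "ee_pos": TCP position; "ee_rot": TCP orientation; "force": force on the tool from outside, world axes, zero at the start; "torque": the same for the moment, N m; "gripper_width": finger opening in mm.
Only numpy, scipy, OpenCV 4.12 (cv2) and the standard library are available. Lean on these libraries where they do the work, as an engineer would, in place of code of your own. Each camera call takes 0.05 s, during which the arm holds its last target.

## Working session

There is one attempt and no reset: what is moved stays moved. The work goes in short steps, Python scripts to look and compute and a tool call to move; the robot and the scene stay as the last step left them, time stands still between calls to the robot, and variables do not carry over. Pictures are saved under pics/ and viewed, and the job is handed in when it is done.

Besides the shell and the picture viewer there is one more tool, called after "Emit:" as name([rows], argument=value, ...), one row to a line, values as JSON. drive_tool: Moves the arm, as the interface text tells. Its arguments: {"type":"object","properties":{"motion":{"type":"array","items":{"type":"array"}},"claw":{"type":"number"},"force":{"type":"number"}},"required":["motion"]}

```bash
mkdir -p pics; ls; python3 - <<'E'
from workcell import env
import cv2,numpy as np
np.set_printoptions(suppress=True,precision=3)
for n in ["scene","side","wrist"]:
    p=env.camera_params(n);print(n,p)
    cv2.imwrite(f"pics/{n}0.png",env.grab_frame(n)[:,:,::-1])
print(env.state())
E
```

```text
pics
scene {'fov_y': 55.71684508155545, 'cx': 283.75182973935966, 'cy': 209.18785548834924, 'pose': array([[   0.798,    0.345,   -0.494, 1029.067],
       [   0.602,   -0.432,    0.672, -628.196],
       [   0.018,   -0.834,   -0.552,  629.056],
       [   0.   ,    0.   ,    0.   ,    1.   ]])}
side {'fov_y': 53.96893481150022, 'cx': 274.1007493095159, 'cy': 214.3851804327989, 'pose': array([[ -0.749,  -0.322,   0.579,  61.917],
       [ -0.662,   0.333,  -0.672, 568.308],
       [  0.023,  -0.886,  -0.462, 473.654],
       [  0.   ,   0.   ,   0.   ,   1.   ]])}
wrist {'fov_y': 60.500730717188645, 'cx': 280.5362785678181, 'cy': 217.19445964762838, 'pose': array([[   0.405,   -0.872,   -0.273,  309.628],
       [  -0.914,   -0.388,   -0.119, -490.652],
       [  -0.002,    0.298,   -0.955,  384.276],
       [   0.   ,    0.   ,    0.   ,    1.   ]])}
{'time_s': 0.15, 'qpos': array([-67.263,  18.34 ,  89.691,   0.001,  72.042,  -1.147]), 'qvel': array([ 0.019, -0.153, -0.24 , -0.086, -0.022, -0.096]), 'effort': array([  0.   , -41.277, -23.216,   0.073,   0.043,  -0.   ]), 'ee_pos': array([ 232.658, -525.413,  213.343]), 'ee_rot': array([-179.998,    0.073,  -66.117]), 'force': array([-0.738,  0.934,  0.627]), 'torque': array([ 0.036, -0.019,  0.014]), 'gripper_width': 90.8994865546744}
```

View pics/scene0.png

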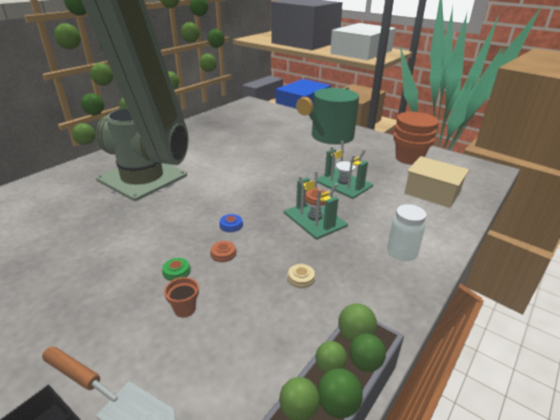

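View pics/side0.png

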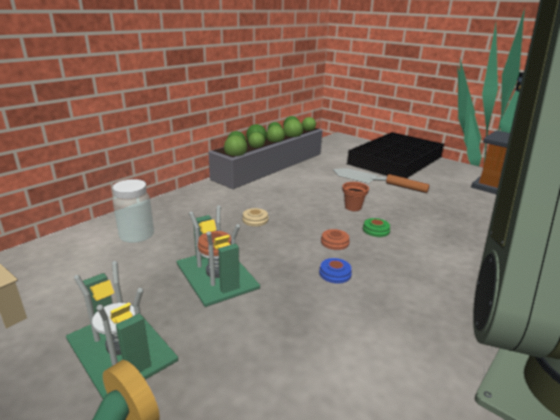

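View pics/wrist0.png

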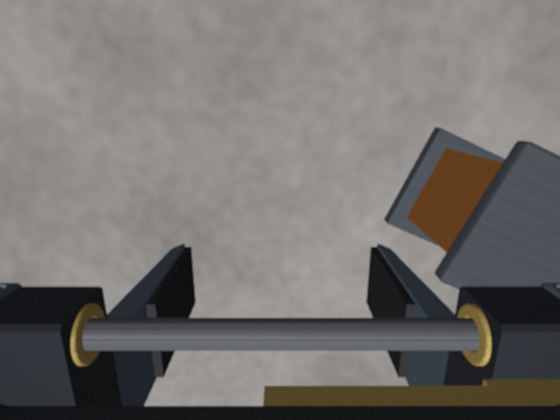

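The scene view shows the loose clay saucer at about (223,250), the tan one at (301,275), blue and green decoys, and the holder with the clay saucer at about (316,210). That holder is the right-most one for the robot. I'll zoom in to measure.

```bash
python3 - <<'E'
import cv2
a=cv2.imread("pics/scene0.png");b=cv2.imread("pics/side0.png")
cv2.imwrite("pics/z1.png",cv2.resize(a[160:300,190:360],None,fx=4.5,fy=4.2,interpolation=cv2.INTER_CUBIC)) 
cv2.imwrite("pics/z2.png",cv2.resize(b[190:310,165:365],None,fx=4,fy=4,interpolation=cv2.INTER_CUBIC))
E
```

```text
(no output)
```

View pics/z1.png

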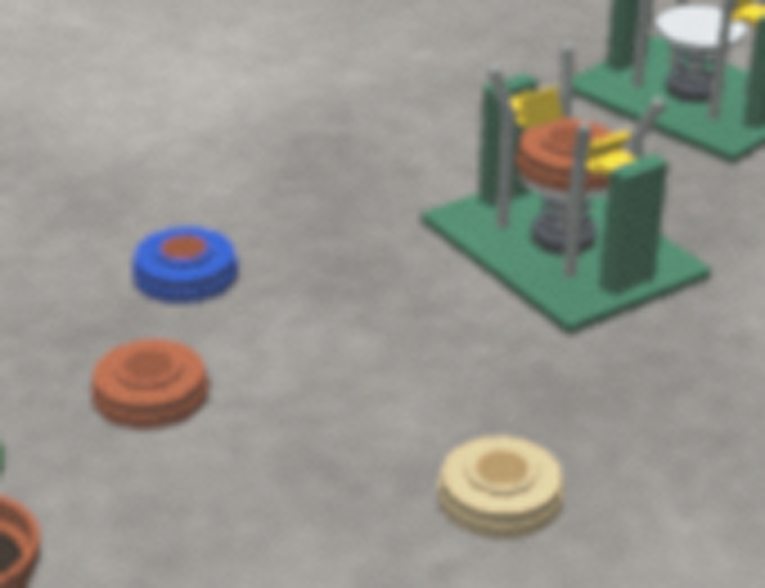

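View pics/z2.png

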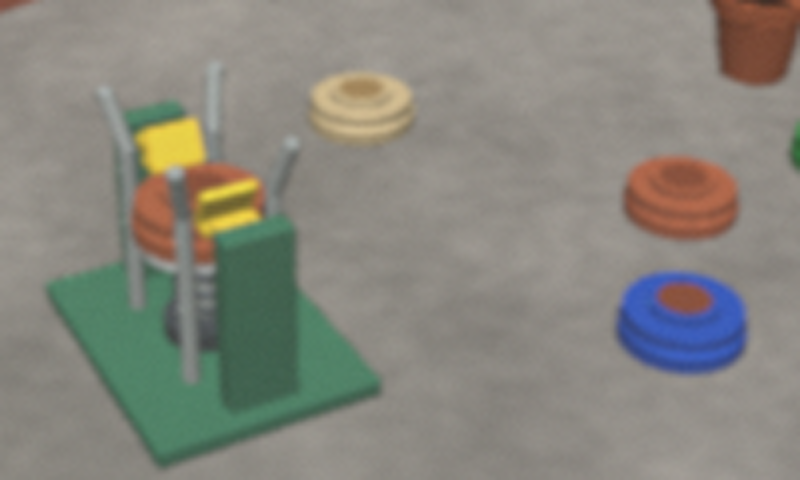

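```bash
cat > h.py <<'E'
from workcell import env
import cv2,numpy as np
np.set_printoptions(suppress=True,precision=2)
def ray(n,u,v,p=None):
    p=p or env.camera_params(n);f=210/np.tan(np.radians(p['fov_y']/2));T=np.array(p['pose'])
    d=T[:3,:3]@np.array([(u-p['cx'])/f,(v-p['cy'])/f,1]);return T[:3,3],d/np.linalg.norm(d)
def onz(n,u,v,z,p=None):
    o,d=ray(n,u,v,p);return o+d*(z-o[2])/d[2]
def proj(n,X,p=None):
    p=p or env.camera_params(n);f=210/np.tan(np.radians(p['fov_y']/2));T=np.array(p['pose'])
    c=T[:3,:3].T@(np.array(X)-T[:3,3]);return np.array([f*c[0]/c[2]+p['cx'],f*c[1]/c[2]+p['cy']])
def tri(a,b):
    (o1,d1),(o2,d2)=a,b
    s=np.linalg.lstsq(np.c_[d1,-d2],o2-o1,rcond=None)[0]
    P,Q=o1+s[0]*d1,o2+s[1]*d2;return (P+Q)/2,np.linalg.norm(P-Q)
E
python3 - <<'E'
from h import *
S=lambda u,v:(190+u/4.5,160+v/4.2)
D=lambda u,v:(165+u/4,190+v/4)
for nm,a,b,z in [("clay",(148,362),(686,177),22),("tan",(502,468),(362,88),22),("pile",(572,133),(205,180),88),
 ("c near-scene",(570,330),(48,290),8),("c right-scene",(708,270),(160,465),8),("c left-scene",(422,215),(380,385),8)]:
    a=S(*a);b=D(*b)
    print(nm,onz("scene",*a,z),onz("side",*b,z),*tri(ray("scene",*a),ray("side",*b)))
E
```

```text
clay [ 468.22 -110.77   22.  ] [ 467.58 -112.48   22.  ] [ 467.76 -111.34   22.3 ] 1.512638016209272
tan [669.01 -66.5   22.  ] [668.04 -66.25  22.  ] [668.66 -66.48  21.74] 0.5803845226756112
pile [563.25 152.27  88.  ] [567.39 143.09  88.  ] [565.06 146.72  90.89] 2.704124039458319
c near-scene [620.7   71.26   8.  ] [647.34 179.48   8.  ] [627.74 141.99 -14.51] 90.26214850993225
c right-scene [651.26 175.32   8.  ] [506.14 226.88   8.  ] [596.8  203.68 -43.64] 79.76901170203024
c left-scene [479.35 119.17   8.  ] [475.73 122.64   8.  ] [477.56 121.1    6.22] 0.5946818838577624
```

```bash
python3 - <<'E'
from h import *
S=lambda u,v:(190+u/4.5,160+v/4.2)
print("blue",onz("scene",*S(185,246),22),"green",onz("scene",176,266,22),"jar",onz("scene",405,255,0),"wholder",onz("scene",345,190,0),"pot",onz("scene",183,312,0))
print(env.state()['ee_pos'],env.state()['ee_rot'])
E
```

```text
blue [403.39 -13.3   22.  ] green [ 435.32 -227.33   22.  ] jar [822.66 160.27   0.  ] wholder [549.86 342.18   0.  ] pot [ 534.38 -296.6     0.  ]
[ 232.66 -525.41  213.34] [-180.      0.07  -66.12]
```

Emit:
drive_tool([
  [[0.0118, 0.0207, 0], [0, 0, 0.12]],
  [[0.0118, 0.0207, 0], [0, 0, 0.12]],
  [[0.0118, 0.0207, 0], [0, 0, 0.12]],
  [[0.0118, 0.0207, 0], [0, 0, 0.12]],
  [[0.0118, 0.0207, 0], [0, 0, 0.12]],
  [[0.0118, 0.0207, 0], [0, 0, 0.12]],
  [[0.0118, 0.0207, 0], [0, 0, 0.12]],
  [[0.0118, 0.0207, 0], [0, 0, 0.12]],
  [[0.0118, 0.0207, 0], [0, 0, 0.12]],
  [[0.0118, 0.0207, 0], [0, 0, 0.12]],
], claw=1)

```text
time_s: 0.98
ee_pos: [351.0, -317.6, 213.8]
ee_rot: [-180.0, 0.0, 3.0]
force: [0.3, -0.9, -0.1]
gripper_width: 91.4
```

Emit:
drive_tool([
  [[0.0118, 0.0207, 0], [0, 0, 0.12]],
  [[0.0118, 0.0207, 0], [0, 0, 0.12]],
  [[0.0118, 0.0207, 0], [0, 0, 0.12]],
  [[0.0118, 0.0207, 0], [0, 0, 0.12]],
  [[0.0118, 0.0207, 0], [0, 0, 0.12]],
  [[0.0118, 0.0207, 0], [0, 0, 0.12]],
  [[0.0118, 0.0207, 0], [0, 0, 0.12]],
  [[0.0118, 0.0207, 0], [0, 0, 0.12]],
  [[0.0118, 0.0207, 0], [0, 0, 0.12]],
  [[0.0118, 0.0207, 0], [0, 0, 0.12]],
])

```text
time_s: 1.82
ee_pos: [469.0, -110.6, 213.8]
ee_rot: [-180.0, -0.0, 71.7]
force: [-0.4, -0.5, -0.3]
gripper_width: 91.2
```

Emit:
drive_tool([
  [[0, 0, -0.02], [0, 0, 0]],
  [[0, 0, -0.02], [0, 0, 0]],
  [[0, 0, -0.02], [0, 0, 0]],
  [[0, 0, -0.02], [0, 0, 0]],
  [[0, 0, -0.02], [0, 0, 0]],
  [[0, 0, -0.01], [0, 0, 0]],
  [[0, 0, 0], [0, 0, 0]],
  [[0, 0, 0], [0, 0, 0]],
  [[0, 0, 0], [0, 0, 0]],
  [[0, 0, 0], [0, 0, 0]],
])

```text
time_s: 2.65
ee_pos: [469.6, -112.0, 105.0]
ee_rot: [179.9, -0.0, 71.4]
force: [1.5, -0.3, -0.4]
gripper_width: 91.3
```

```bash
python3 - <<'E'
from h import *
print(env.state()['ee_pos'],env.state()['ee_rot'],env.state()['time_s'],env.state()['qpos'])
p=env.camera_params("wrist");np.save("p1.npy",p,allow_pickle=True)
cv2.imwrite("pics/w1.png",env.grab_frame("wrist")[:,:,::-1])
print(p, proj("wrist",(468,-111.5,22),p))
E
```

```text
[ 469.56 -112.02  104.99] [179.88  -0.01  71.39] 2.65 [-14.79  15.9  110.7    0.    53.28 -86.18]
{'fov_y': 60.500730717188645, 'cx': 280.5362785678181, 'cy': 217.19445964762838, 'pose': array([[  0.32,   0.9 ,   0.28, 387.88],
       [  0.95,  -0.3 ,  -0.09, -84.25],
       [  0.  ,   0.3 ,  -0.95, 275.85],
       [  0.  ,   0.  ,   0.  ,   1.  ]])} [279.74 223.23]
```

View pics/w1.png

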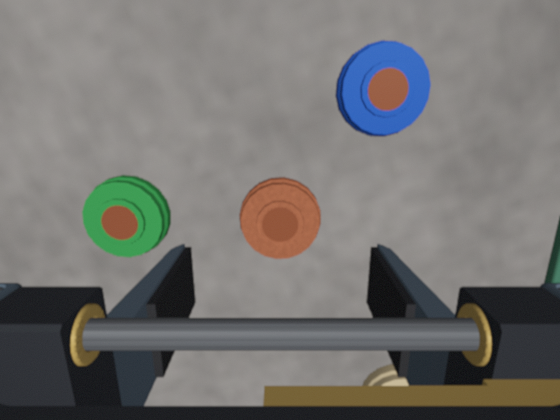

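The foot centre at about (280,224) matches the prediction. Next I descend and grip.

Emit:
drive_tool([
  [[-0.001, 0, -0.02], [0, 0, 0]],
  [[0, 0, -0.02], [0, 0, 0]],
  [[0, 0, -0.02], [0, 0, 0]],
  [[0, 0, -0.015], [0, 0, 0]],
  [[0, 0, -0.01], [0, 0, 0]],
  [[0, 0, -0.01], [0, 0, 0]],
  [[0, 0, -0.005], [0, 0, 0]],
  [[0, 0, 0], [0, 0, 0]],
  [[0, 0, 0], [0, 0, 0]],
  [[0, 0, 0], [0, 0, 0]],
])

```text
time_s: 3.53
ee_pos: [468.4, -112.0, 4.7]
ee_rot: [179.9, -0.0, 71.4]
force: [0.5, -0.6, 0.1]
gripper_width: 91.5
```

Emit:
drive_tool([
  [[0, 0, -0.001], [0, 0, 0]],
  [[0, 0, 0], [0, 0, 0]],
  [[0, 0, 0], [0, 0, 0]],
  [[0, 0, 0], [0, 0, 0]],
  [[0, 0, 0], [0, 0, 0]],
  [[0, 0, 0], [0, 0, 0]],
  [[0, 0, 0], [0, 0, 0]],
  [[0, 0, 0], [0, 0, 0]],
  [[0, 0, 0], [0, 0, 0]],
  [[0, 0, 0], [0, 0, 0]],
], claw=0, force=40)

```text
time_s: 4.37
ee_pos: [467.9, -111.8, 3.1]
ee_rot: [180.0, -0.0, 71.4]
force: [-0.2, 0.5, 3.6]
gripper_width: 62.4
```

Emit:
drive_tool([
  [[0, 0, 0.005], [0, 0, 0]],
  [[0, 0, 0.01], [0, 0, 0]],
  [[0, 0, 0.02], [0, 0, 0]],
  [[0, 0, 0.02], [0, 0, 0]],
  [[0, 0, 0.025], [0, 0, 0]],
  [[0, 0, 0.025], [0, 0, 0]],
  [[0, 0, 0.025], [0, 0, 0]],
  [[0, 0, 0.02], [0, 0, 0]],
  [[0, 0, 0.02], [0, 0, 0]],
  [[0, 0, 0.01], [0, 0, 0]],
])

```text
time_s: 5.2
ee_pos: [468.6, -112.0, 185.3]
ee_rot: [179.8, -0.0, 71.4]
force: [0.1, 0.4, -1.8]
gripper_width: 62.5
```

Emit:
drive_tool([
  [[0.004, 0.01, 0], [0, 0, 0]],
  [[0.007, 0.02, 0], [0, 0, 0]],
  [[0.01, 0.027, 0], [0, 0, 0]],
  [[0.012, 0.033, 0], [0, 0, 0]],
  [[0.012, 0.033, 0], [0, 0, 0]],
  [[0.012, 0.033, 0], [0, 0, 0]],
  [[0.012, 0.033, 0], [0, 0, 0]],
  [[0.01, 0.027, 0], [0, 0, 0]],
  [[0.007, 0.02, 0], [0, 0, 0]],
  [[0.004, 0.01, 0], [0, 0, 0]],
])

```text
time_s: 6.03
ee_pos: [557.5, 137.5, 180.8]
ee_rot: [-179.8, 0.0, 71.5]
force: [-0.8, 0.1, -1.5]
gripper_width: 62.3
```

```bash
python3 - <<'E'
from h import *
s=env.state();print(s['ee_pos'],s['ee_rot'],s['time_s'],s['qpos'],s['gripper_width'])
p=env.camera_params("wrist");np.save("p2.npy",p,allow_pickle=True)
cv2.imwrite("pics/w2.png",env.grab_frame("wrist")[:,:,::-1])
cv2.imwrite("pics/s2.png",env.grab_frame("scene")[:,:,::-1])
cv2.imwrite("pics/d2.png",env.grab_frame("side")[:,:,::-1])
E
```

```text
[557.51 137.49 180.83] [-179.83    0.02   71.54] 6.0333 [ 12.67  19.61  92.65   0.07  67.89 -58.9 ] 62.301650126489804
```

View pics/w2.png

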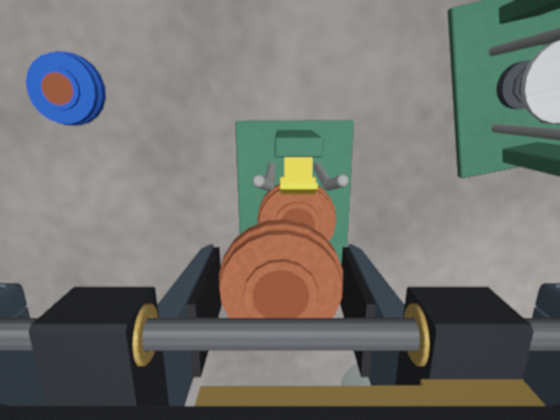

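View pics/s2.png

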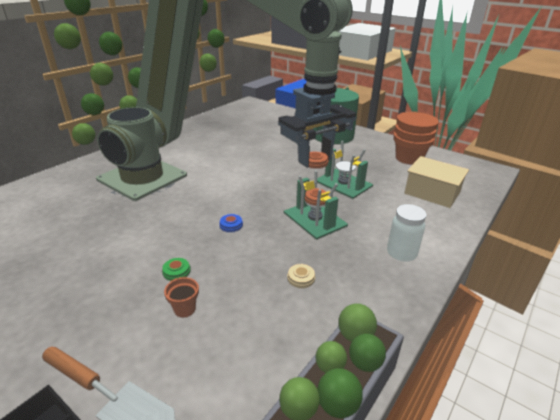

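View pics/d2.png

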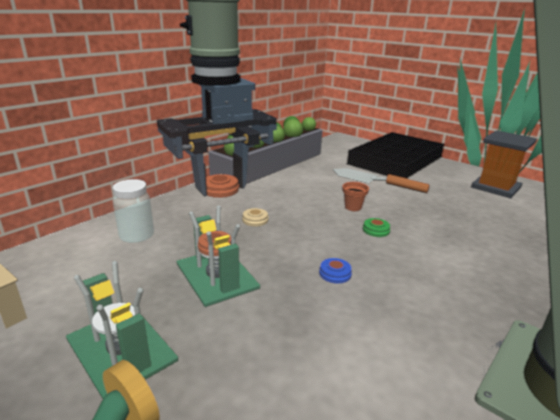

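```bash
python3 - <<'E'
from h import *
p=np.load("p2.npy",allow_pickle=True).item()
e=np.array([557.51,137.49,180.83])
A=onz("w",237,122,6,p);B=onz("w",353,121,6,p);print("corners",A,B,np.linalg.norm(A-B))
u=(B-A)/np.linalg.norm(B-A);yaw=np.degrees(np.arctan2(u[1],u[0]));print("y-axis yaw",yaw)
x=np.array([u[1],-u[0],0]);print("axis from base",(A+B)/2+75*x)
print("rods z123",onz("w",259,181,123,p),onz("w",343,180,123,p),(onz("w",259,181,123,p)+onz("w",343,180,123,p))/2)
C=onz("w",298,189,95,p);print("clip inner",C)
print("pile foot", onz("w",298,207,88,p))
print("held foot rel",onz("w",281,291,e[2]+19,p)-e)
for q in [(564,149,88),(564,149,6)]: print(proj("w",q,p))
a=cv2.imread("pics/w2.png");cv2.imwrite("pics/z3.png",cv2.resize(a[110:330,200:380],None,fx=3.3,fy=2.7,interpolation=cv2.INTER_CUBIC))
E
```

```text
corners [477.5  122.04   6.  ] [510.73 224.65   6.  ] 107.8543692864992
y-axis yaw 72.05557898422904
axis from base [565.47 150.24   6.  ]
rods z123 [516.26 137.09 123.  ] [532.79 188.76 123.  ] [524.53 162.93 123.  ]
clip inner [535.7  158.73  95.  ]
pile foot [550.66 154.33  88.  ]
held foot rel [-1.46  1.21 19.  ]
[296.64 224.89]
[293.07 198.74]
```

View pics/z3.png

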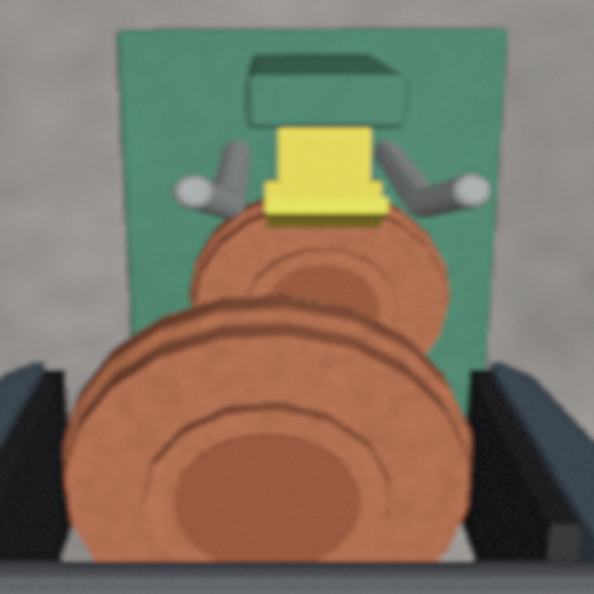

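Emit:
drive_tool([
  [[0.003, 0.006, 0], [0, 0, 0]],
  [[0.003, 0.006, 0], [0, 0, 0]],
  [[0, 0, -0.01], [0, 0, 0.005]],
  [[0, 0, -0.01], [0, 0, 0]],
  [[0, 0, -0.01], [0, 0, 0]],
  [[0, 0, 0], [0, 0, 0]],
  [[0, 0, 0], [0, 0, 0]],
  [[0, 0, 0], [0, 0, 0]],
  [[0, 0, 0], [0, 0, 0]],
  [[0, 0, 0], [0, 0, 0]],
])

```text
time_s: 7.02
ee_pos: [564.1, 146.2, 153.5]
ee_rot: [179.9, -0.0, 71.7]
force: [-0.4, 0.0, -0.4]
gripper_width: 62.7
```

```bash
python3 - <<'E'
from h import *
s=env.state();print(s['ee_pos'],s['ee_rot'],s['time_s'],s['qvel'],s['force'])
p=env.camera_params("wrist");np.save("p3.npy",p,allow_pickle=True)
cv2.imwrite("pics/w3.png",env.grab_frame("wrist")[:,:,::-1])
a=env.grab_frame("scene")[:,:,::-1];b=env.grab_frame("side")[:,:,::-1]
cv2.imwrite("pics/sd3.png",np.hstack([cv2.resize(a[110:250,250:380],(400,430),interpolation=2),cv2.resize(b[150:310,155:285],(400,430),interpolation=2)]))
s=env.state();print(s['ee_pos'],s['ee_rot'],s['time_s'])
E
```

```text
[564.1  146.23 153.5 ] [179.95  -0.04  71.67] 7.0167 [ 0.04 -0.03  0.09 -0.1   0.05 -0.01] [-0.39  0.03 -0.41]
[563.96 146.28 153.33] [179.96  -0.03  71.68] 7.1667
```

View pics/w3.png

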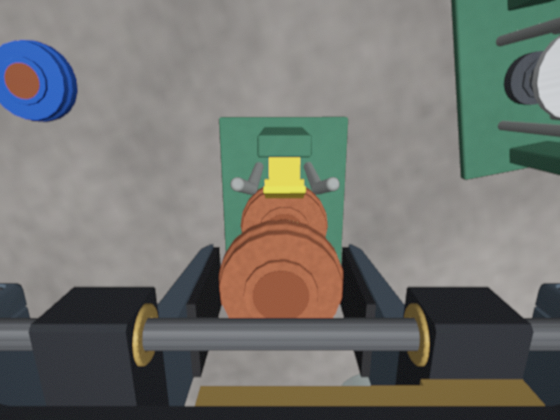

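View pics/sd3.png

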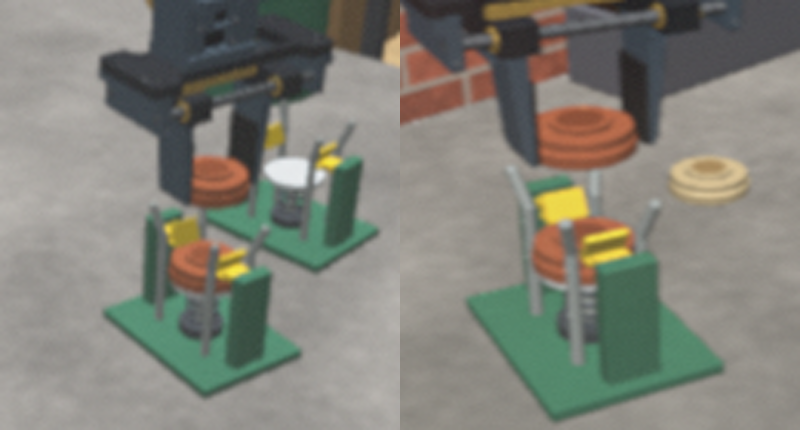

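```bash
python3 - <<'E'
from h import *
p=np.load("p3.npy",allow_pickle=True).item()
e=np.array([564.0,146.25,153.4])
A=onz("w",221,118,6,p);B=onz("w",348,117,6,p);print(np.linalg.norm(A-B))
th=np.radians(-18.3);X=np.array([np.cos(th),np.sin(th),0]);Y=np.array([-X[1],X[0],0])
f=lambda q:((q-e)@X,(q-e)@Y)
print("base",f((A+B)/2+75*X),np.degrees(np.arctan2(*(B-A)[[1,0]])))
r=(onz("w",238,185,123,p),onz("w",332,184,123,p));print("rods",f((r[0]+r[1])/2),np.linalg.norm(r[0]-r[1]))
print("clip low edge",f(onz("w",284.5,194,86,p)+24*X))
print("pile",f(onz("w",284,215,88,p)))
print("held foot", f(onz("w",280.8,294,e[2]+19,p)))
E
```

```text
108.31681268638081
base (np.float64(-0.19797654830271716), np.float64(4.081331498982332)) 72.14408716355621
rods (np.float64(-42.30686236141161), np.float64(3.0810668364728926)) 53.59604984700514
clip low edge (np.float64(-3.708838113694774), np.float64(3.2966687039834404))
pile (np.float64(-13.378613513527847), np.float64(2.9793940314721046))
held foot (np.float64(-0.08113645554325533), np.float64(0.6027266260870966))
```

Emit:
drive_tool([
  [[0, 0.003, 0], [0, 0, 0]],
  [[0, 0, -0.01], [0, 0, 0]],
  [[0, 0, -0.01], [0, 0, 0]],
  [[0, 0, -0.01], [0, 0, 0]],
  [[0, 0, -0.005], [0, 0, 0]],
  [[0, 0, -0.005], [0, 0, 0]],
  [[0, 0, -0.003], [0, 0, 0]],
  [[0, 0, 0], [0, 0, 0]],
  [[0, 0, 0], [0, 0, 0]],
  [[0, 0, 0], [0, 0, 0]],
])

```text
time_s: 8.0
ee_pos: [564.1, 149.3, 110.4]
ee_rot: [180.0, -0.0, 71.7]
force: [0.8, 0.3, -1.1]
gripper_width: 62.3
```

```bash
python3 - <<'E'
from h import *
s=env.state();print(s['ee_pos'],s['ee_rot'],s['time_s'],s['force'],s['torque'])
w=env.grab_frame("wrist")[:,:,::-1]
cv2.imwrite("pics/w4.png",w)
a=env.grab_frame("scene")[:,:,::-1];b=env.grab_frame("side")[:,:,::-1]
cv2.imwrite("pics/sd4.png",np.hstack([cv2.resize(a[140:250,260:370],(400,430),interpolation=2),cv2.resize(b[180:310,165:275],(400,430),interpolation=2)]))
E
```

```text
[564.14 149.28 110.37] [179.96  -0.03  71.68] 8.0 [ 0.82  0.26 -1.13] [ 0.05 -0.14  0.01]
```

View pics/w4.png

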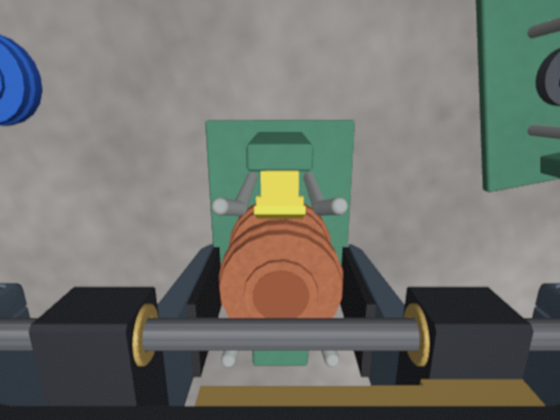

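View pics/sd4.png

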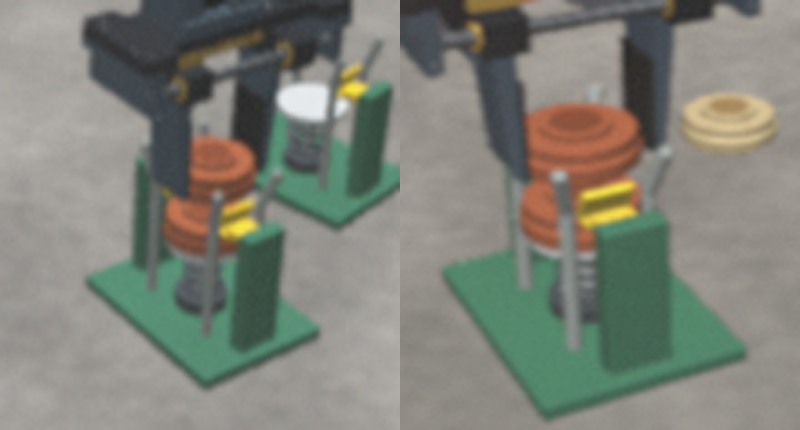

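```bash
python3 - <<'E'
from h import *
p=env.camera_params("wrist");e=env.state()['ee_pos']
th=np.radians(-18.3);X=np.array([np.cos(th),np.sin(th),0]);Y=np.array([-X[1],X[0],0])
f=lambda q:(round((q-e)@X,2),round((q-e)@Y,2))
q=[onz("w",*t,123,p) for t in [(219,206),(340,206),(229,358.5),(332,358.5)]]
print([f(t) for t in q],f(sum(q)/4))
print("base",f((onz("w",207,121,6,p)+onz("w",354,121,6,p))/2+75*X))
print("held",f(onz("w",280.8,293,e[2]+19,p)))
E
```

```text
[(np.float64(-41.75), np.float64(-27.63)), (np.float64(-41.75), np.float64(27.62)), (np.float64(41.43), np.float64(-26.6)), (np.float64(41.47), np.float64(27.54))] (np.float64(-0.15), np.float64(0.23))
base (np.float64(0.71), np.float64(0.6))
held (np.float64(-0.78), np.float64(0.59))
```

The four rods put the axis within 0.3 mm of the TCP, so I push down.

Emit:
drive_tool([
  [[0, 0, -0.005], [0, 0, 0]],
  [[0, 0, -0.005], [0, 0, 0]],
  [[0, 0, -0.004], [0, 0, 0]],
  [[0, 0, -0.003], [0, 0, 0]],
  [[0, 0, -0.003], [0, 0, 0]],
  [[0, 0, -0.003], [0, 0, 0]],
  [[0, 0, -0.003], [0, 0, 0]],
  [[0, 0, -0.003], [0, 0, 0]],
  [[0, 0, 0], [0, 0, 0]],
  [[0, 0, 0], [0, 0, 0]],
])

```text
time_s: 8.98
ee_pos: [563.6, 149.2, 80.8]
ee_rot: [-180.0, 0.0, 71.7]
force: [-1.0, -1.2, 0.4]
gripper_width: 61.8
```

```bash
python3 - <<'E'
from h import *
s=env.state();print(s['ee_pos'],s['time_s'],s['force'],s['torque'])
w=env.grab_frame("wrist")[:,:,::-1]
cv2.imwrite("pics/w5.png",w)
a=env.grab_frame("scene")[:,:,::-1];b=env.grab_frame("side")[:,:,::-1]
cv2.imwrite("pics/sd5.png",np.hstack([cv2.resize(a[140:250,260:370],(400,430),interpolation=2),cv2.resize(b[180:310,165:275],(400,430),interpolation=2)]))
s=env.state();print(s['ee_pos'],s['time_s'],s['force'],s['torque'])
E
```

```text
[563.58 149.16  80.81] 8.9833 [-1.01 -1.18  0.45] [-0.01  0.11  0.02]
[563.57 149.16  80.98] 9.1333 [-2.32 -0.89  1.05] [0.04 0.15 0.02]
```

View pics/w5.png

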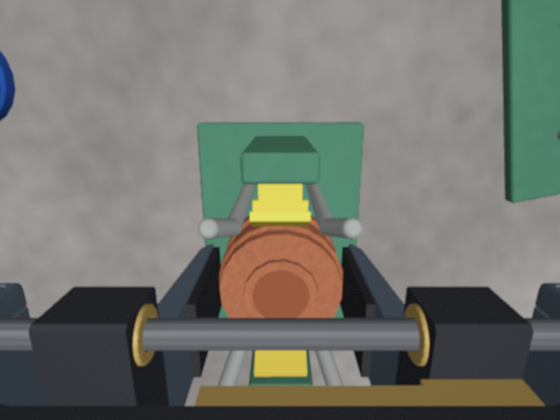

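View pics/sd5.png

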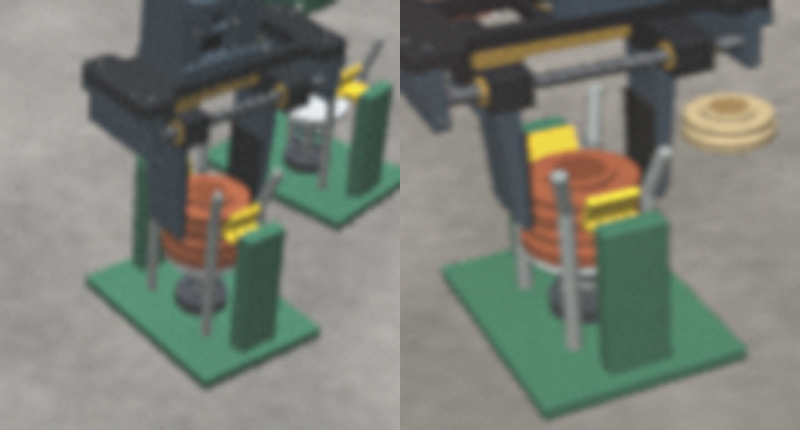

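The saucer is still level in the fingers and the pile is sinking. I keep pushing.

Emit:
drive_tool([
  [[0, 0, -0.003], [0, 0, 0]],
  [[0, 0, -0.003], [0, 0, 0]],
  [[0, 0, -0.003], [0, 0, 0]],
  [[0, 0, -0.003], [0, 0, 0]],
  [[0, 0, -0.003], [0, 0, 0]],
  [[0, 0, -0.003], [0, 0, 0]],
  [[0, 0, -0.002], [0, 0, 0]],
  [[0, 0, 0], [0, 0, 0]],
  [[0, 0, 0], [0, 0, 0]],
  [[0, 0, 0], [0, 0, 0]],
])

```text
time_s: 9.97
ee_pos: [564.1, 149.3, 61.2]
ee_rot: [180.0, -0.0, 71.7]
force: [-0.4, 0.4, 4.2]
gripper_width: 62.0
```

```bash
python3 - <<'E'
from h import *
s=env.state();print(s['ee_pos'],s['time_s'],s['force'],s['torque'])
w=env.grab_frame("wrist")[:,:,::-1]
cv2.imwrite("pics/w6.png",w)
a=env.grab_frame("scene")[:,:,::-1];b=env.grab_frame("side")[:,:,::-1]
cv2.imwrite("pics/sd6.png",np.hstack([cv2.resize(a[140:250,260:370],(400,430),interpolation=2),cv2.resize(b[180:310,165:275],(400,430),interpolation=2)]))
E
```

```text
[564.11 149.28  61.19] 9.9667 [-0.37  0.44  4.19] [ 0.04 -0.06 -0.04]
```

View pics/w6.png

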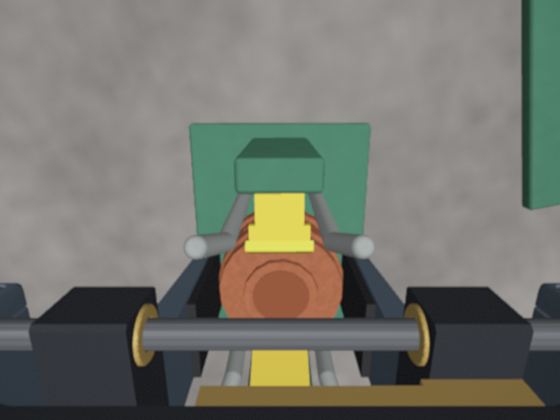

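View pics/sd6.png

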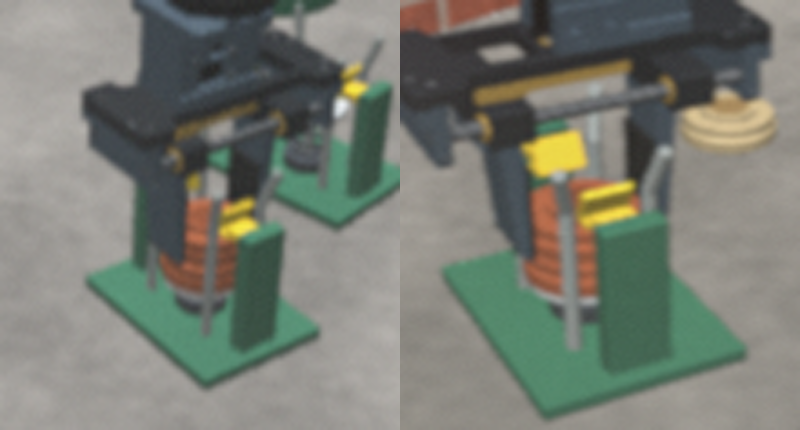

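Both clips now overlap the shoulder in the wrist view (back clip edge at about row 248). I release.

Emit:
drive_tool([
  [[0, 0, 0], [0, 0, 0]],
  [[0, 0, 0], [0, 0, 0]],
  [[0, 0, 0], [0, 0, 0]],
  [[0, 0, 0], [0, 0, 0]],
  [[0, 0, 0], [0, 0, 0]],
  [[0, 0, 0], [0, 0, 0]],
  [[0, 0, 0], [0, 0, 0]],
  [[0, 0, 0], [0, 0, 0]],
  [[0, 0, 0], [0, 0, 0]],
  [[0, 0, 0], [0, 0, 0]],
], claw=1)

```text
time_s: 10.95
ee_pos: [563.8, 149.2, 61.0]
ee_rot: [180.0, -0.0, 71.7]
force: [0.6, -1.0, -0.3]
gripper_width: 91.3
```

Emit:
drive_tool([
  [[0, 0, 0.005], [0, 0, 0]],
  [[0, 0, 0.01], [0, 0, 0]],
  [[0, 0, 0.015], [0, 0, 0]],
  [[0, 0, 0.02], [0, 0, 0]],
  [[0, 0, 0.02], [0, 0, 0]],
  [[0, 0, 0.02], [0, 0, 0]],
  [[0, 0, 0.02], [0, 0, 0]],
  [[0, 0, 0.01], [0, 0, 0]],
  [[0, 0, 0], [0, 0, 0]],
  [[0, 0, 0], [0, 0, 0]],
])

```text
time_s: 11.78
ee_pos: [563.8, 149.2, 181.3]
ee_rot: [180.0, -0.0, 71.7]
force: [-0.1, -0.3, -0.3]
gripper_width: 91.4
```

```bash
python3 - <<'E'
from h import *
s=env.state();print(s['ee_pos'],s['time_s'],s['force'],s['torque'])
p=env.camera_params("wrist");np.save("p7.npy",p,allow_pickle=True)
w=env.grab_frame("wrist")[:,:,::-1]
cv2.imwrite("pics/w7.png",w)
a=env.grab_frame("scene")[:,:,::-1];b=env.grab_frame("side")[:,:,::-1]
cv2.imwrite("pics/s7.png",a);cv2.imwrite("pics/d7.png",b)
cv2.imwrite("pics/sd7.png",np.hstack([cv2.resize(a[150:250,265:365],(400,400),interpolation=2),cv2.resize(b[190:300,165:275],(400,400),interpolation=2)]))
E
```

```text
[563.76 149.2  181.35] 11.7833 [-0.06 -0.34 -0.34] [ 0.13 -0.1  -0.03]
```

View pics/w7.png

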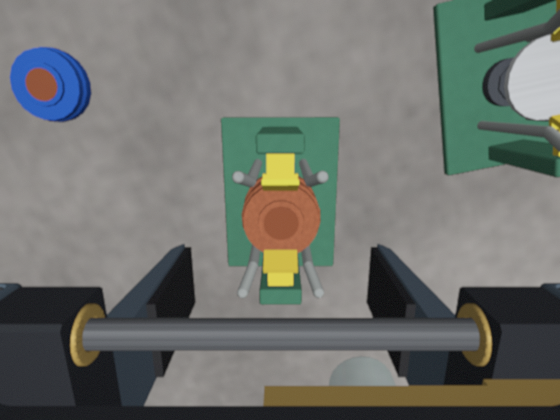

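View pics/sd7.png

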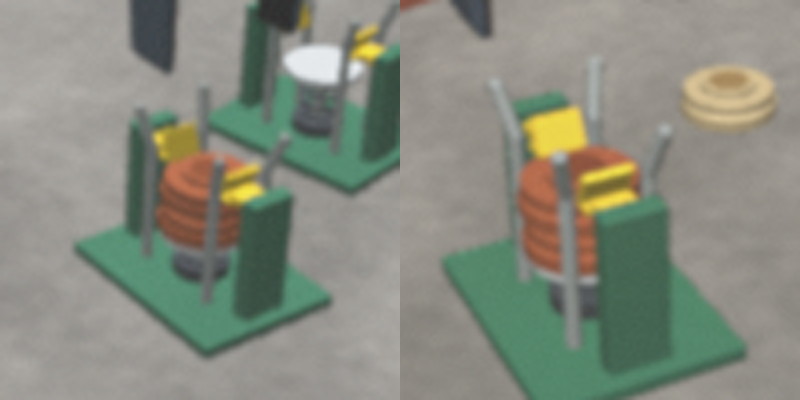

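```bash
python3 - <<'E'
from h import *
p=np.load("p7.npy",allow_pickle=True).item()
S=(265+208/4,150+168/4);D=(165+.275*195,190+.275*160)
print(tri(ray("scene",*S),ray("side",*D)))
print(tri(ray("w",281,221,p),ray("side",*D)),tri(ray("w",281,221,p),ray("scene",*S)))
for z in (79,89,100): print(z,proj("scene",(564,149.3,z)),proj("side",(564,149.3,z)),proj("w",(564,149.3,z),p))
print(S,D)
a=cv2.imread("pics/s7.png");b=cv2.imread("pics/d7.png")
cv2.imwrite("pics/z7.png",np.hstack([cv2.resize(a[175:225,290:340],(400,400),interpolation=2),cv2.resize(b[215:275,190:250],(400,400),interpolation=2)]))
E
```

```text
(array([565.52, 142.58,  91.55]), np.float64(5.873153687522677))
(array([558.91, 148.79,  96.42]), np.float64(6.553198153069923)) (array([564.03, 150.27,  88.18]), np.float64(0.264569013350675))
79 [316.52 195.11] [215.12 241.14] [279.94 217.86]
89 [316.76 191.89] [214.89 236.43] [279.94 221.77]
100 [317.03 188.3 ] [214.63 231.18] [279.93 226.4 ]
(317.0, 192.0) (218.625, 234.0)
```

View pics/z7.png

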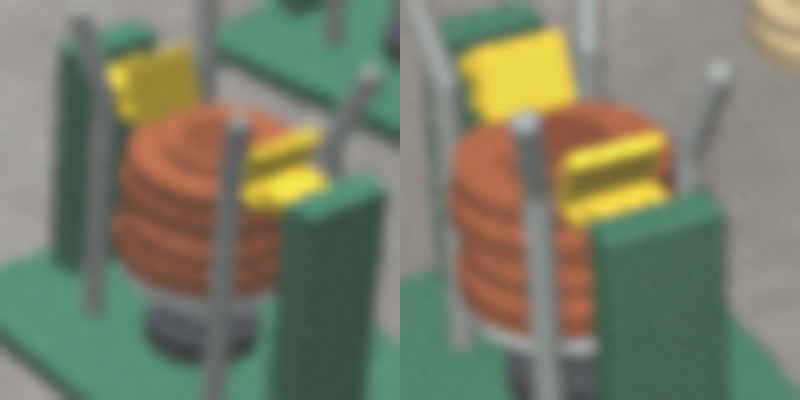

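```bash
python3 -c "
from workcell import env
print(env.job_done())"
```

```text
the job is handed in; nothing more can be done
None
```

I gripped the clay saucer by its rim, centred it on the right-most holder and pushed it about 8 mm past home. I then released it, raised the gripper clear and handed the job in. The hand-in reports no verdict.

**Position:** the scene and wrist pictures together put the foot top at about (564, 150, 88) mm. It should be 89 mm high, and the holder axis is at about (564, 149), so it is within about 1 mm on each.

**How it sits:** after release, the pictures show the saucer level under both yellow clips with the platform sunk. I judged the tilt and the sinking by eye and did not measure them. The tan saucer looks unmoved, also by eye, and the gripper touches nothing.

**Checks that disagreed:**
- **Side camera:** its height for the foot was less consistent, 91 to 96 mm with a 6 mm gap between rays. A guide rod and a clip partly hide the foot there, so I did not rely on it.
- **Push force:** it read lower than expected, near 0–1 N partway down and 4.2 N at the end.
- **Grip width:** it read about 62 mm on the 64 mm rim.

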